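Clamp the glued lap of a bentwood hoop in the quick-release vise

TASK

Clamp the lap of the bentwood hoop in the quick-release vise: press the release paddle down and, keeping it down, slide the jaw along until its sprung plate just bears on the lap and the hoop is seated against the anvil, then let the paddle spring back up so that the jaw locks. Then crank the screw clockwise until the lap is firmly clamped (the crank, about 6 N at its handle when running free, stiffens to about 10 N) but do not go on and crush it, and let go. Do not force the paddle and leave the other things on the bench alone.

Things in the scene. Friction and masses are not known exactly. Their poses are not given: they have to be found in the camera images.
- vise: Fixed grey vise bed on the bench, 100 mm wide (x), 390 mm long (y), 20 mm high, rail up to 28 mm. Origin on its underside, below the screw's line. Its y axis is the slide direction, from the crank towards the anvil and hoop; z up. The jaw carriage on it is 60 mm wide (x), 70 mm long, its top 104 mm above the bench.
- carriage (a joint): How far (m) the carriage, with paddle, jaw, plate and crank, has been slid along the vise's +y, 0 (at the start) to 0.10. It is locked while the paddle is up (holds over 80 N) and free (about 2 N of drag) while the paddle is pressed down by 10 mm or more.
- lever (a joint): Angle (rad) of the release lever: about -0.06 when up and locking, 0.17 fully down at its stop. Its hinge lies along the slide direction, 80 mm from the paddle, so full travel lowers the paddle by 18 mm; pressing takes about 4.5 N to start and 9 N at full travel; it springs back when let go.
- paddle_top (a point): Middle of the bare metal paddle's pressing surface, about 75 mm above the bench when up, 80 mm from the carriage's middle line towards the vise's -x (robot side). It is 40 mm (vise x) by 46 mm (vise y) between two raised lips, 10 mm high and 6 mm thick, at its two ends along the slide: closed fingertips press between the lips and push against one of them.
- paddle: The paddle itself, same origin as paddle_top; a press of more than 40 N on it counts as forcing it.
- plate_face (a point): Middle of the front face of the jaw's wooden plate, 40 mm wide, 55 mm high, 60 mm above the bench; y is the slide direction. The plate is on springs: it gives 1 mm per 8 N against the jaw, up to 12 mm.
- plate: The wooden sprung plate of the jaw, 10 mm thick; its origin is below its middle at bench height. The lap is well clamped when the plate presses on it with about 45 N and is crushed above 75 N.
- hoop: Bentwood hoop, 170 mm outside diameter, 60 mm high, wall 5 mm, 250 g, loose on the vise's rail. Origin: centre of its underside; z up. Inside it the anvil, a wooden nose 24 mm wide and up to 90 mm above the bench, is fixed on the rail facing the jaw; its setting along y varies by several mm and is not measured, and the hoop stands up to 12 mm short of it.
- seam (a point): Middle of the outer face of the lap, the doubled part of the hoop's wall (9 mm thick, 80 mm long) that faces the plate, half-way up.
- screw (a joint): Angle (rad) of crank and screw, 0 at the start with the handle at the top, growing clockwise seen from the crank looking along the vise's +y (from the top towards the vise's +x, then down); stop at 7.5. Each full turn carries jaw, plate and crank 20 mm along +y. The screw stays where it is left.
- crank_grip (a point): Middle of the crank's wooden handle sleeve, 16 mm thick, 42 mm long, lying along the vise's y, free to spin on its pin, circling at radius 32 mm about the screw's axis (along y, 88 mm above the bench, at vise x = 0). The crank arm is 27 mm from it towards the anvil. Turning takes 6.5 N along the circle unloaded, 1 N more per 10 N of clamping (when stopped, 1 to 2 N less).
- glue_bottle: White bottle with an orange cap, 150 mm tall; to be left alone.
- tape_roll: Brown roll of tape lying flat, 90 mm across; to be left alone.
- peg_a: Spring peg 74 mm long lying on the bench; to be left alone.
- peg_b: Another such peg; to be left alone.
- peg_c: Another such peg; to be left alone.
- mallet: Wooden mallet, 260 mm; to be left alone.
- spare_hoop: A smaller hoop, 140 mm across and 50 mm high; to be left alone.
- spacer: Wooden block 120 x 50 x 25 mm; to be left alone.

How it is judged:
By the outcome, as a careful person would: the job done as asked, in the order asked, and still so for the second after the job is handed in, with the robot touching nothing.
It also fails if it takes over 64 s, if anything falls off the work surface, if the arm or the gripper's body presses on something with over 40 N, if the wrist force passes 120 N, or if a joint passes its speed limit or range.

ROBOT

A 6-joint arm with a two-finger parallel gripper is mounted at the origin on the work surface. World frame = base frame: x ahead of the robot, y to its left, z up, the work surface at z = 0. Lengths are in mm, angles in rad, forces in N, time in s.
With the tool pointing down it reaches from about 325 to 775 mm from the base axis. Payload 9.3 kg.
Tool frame: the origin (TCP) lies midway between the tips of the shut fingers; the grasp point (between the pads) lies 19 mm behind it (manip.tcp_to_grasp is the distance from the TCP to the grasp point, in mm); z points along the fingers, x is the direction in which the jaws open and shut, and the axes are right-handed (so a half turn about z gives the same grasp; the last joint's range is limited). The gripper opens to 85 mm and grips with 20 to 120 N. Pads are 22 mm wide; open, the fingers measure 114 mm over their backs; the gripper's body (76 mm by 85 mm) begins 54 mm behind the grasp point. The pads swing forward as they close: fully open they stand 13 mm farther back than shut.
Start: joints at [0.982, 0.259, 0.021, 1.334, 0, 1.418], TCP at [232.175, 498.589, 231.279] pointing down, gripper open.
Joint ranges: [-3.04, 3.04], [-0.91, 1.82], [-1.04, 1.36], [-1.92, 1.95], [-1.52, 1.45], [-3.14, 3.14]. Speed limits (rad/s): [2.22, 2.22, 2.79, 3.14, 3.14, 3.14].

INTERFACE

Orientations are given as a rotation vector (axis times angle).
In Python, from station import manip gives the robot as it stands.
- The arm moves only by the shell command python3 -m pendant 'ROWS' [FORCE]. ROWS is JSON, a list of rows, each an object of numbers: "grip": the closure, from -1 (fully open) to 1 (shut), so that 0 is half open; "x", "y", "z": the shift along the tool's x, y, z in m; "yaw": the turn about the tool's z in rad. A call has 1 to 8 rows; each row is the pose to reach, as a shift and turn from the pose measured when the call began, along the tool's axes at that moment; what a row does not reach only later rows make up. A row lasts 1/12 s, in which the tool goes at most 41.7 mm and 7.16 degrees, less where a joint would pass 70% of its speed; a pose out of reach is approached as far as the arm can. A call with a gripper value outside its range is refused whole. The fingers move at their own pace and stop on an object; FORCE is the grip in N (left out, the last holds). Time passes only in rows, so rows that repeat a pose let the fingers close. It gives the time, the measured TCP pose, the force and the opening at its end, in the units of the state.
- manip.sense(): the state, without advancing time (a new reading comes with each control period).
- manip.grab_frame(name): name is "scene" or "top" or "wrist"; returns the picture (420x560x3 uint8, red, green, blue); there is no depth.
- manip.calibration(name): a dict with "intrinsics" (3x3 intrinsics, pixels), "extrinsics" (4x4, takes a point from camera to world coordinates). Camera axes: x right, y up, looking along -z (the intrinsics and any distortion apply to the point x, -y, -z); pixel columns grow to the right and rows downward; lengths in mm; the calibration is good to about 2 mm. A picture is of the moment at which its call begins: read the wrist's pose just before it. calibration takes no time and is no camera call; for the wrist camera it gives the pose at the moment of the call.
- manip.sign_off(): hands the job in, once; it reports no verdict.
The state is a dict: "clock": time; "joint_positions": joint angles; "joint_velocities": joint speeds; "effort": joint torques, N m; "tcp_pos": TCP position; "orientation": TCP orientation; "contact_force": force on the tool from outside, world axes, zero at the start; "moment": the same for the moment, N m; "grip_width": finger opening in mm.
Only numpy, scipy, OpenCV 4.12 (cv2) and the standard library are available. Lean on these libraries where they do the work, as an engineer would, in place of code of your own. Each camera call takes 0.05 s, during which the arm holds its last target.

## Working session

There is one attempt and no reset: what is moved stays moved. The work goes in short steps, Python scripts to look and compute and a shell command to move; the robot and the scene stay as the last step left them, time stands still between calls to the robot, and variables do not carry over. Pictures are saved under pics/ and viewed, and the job is handed in when it is done.

```bash
mkdir -p pics; ls; python3 - <<'E'
from station import manip
import cv2,numpy as np
for n in ("scene","top","wrist"):
    c=manip.calibration(n); print(n,np.round(c["intrinsics"],1).tolist(),np.round(c["extrinsics"],3).tolist(),[k for k in c])
    cv2.imwrite(f"pics/{n}0.png",manip.grab_frame(n)[:,:,::-1])
print(manip.sense(), manip.tcp_to_grasp)
E
```

```text
pics
scene [[380.5, 0.0, 282.3], [0.0, 380.5, 206.3], [0.0, 0.0, 1.0]] [[0.592, -0.462, 0.661, 1189.004], [0.806, 0.324, -0.495, -500.015], [0.014, 0.826, 0.564, 612.137], [0.0, 0.0, 0.0, 1.0]] ['intrinsics', 'extrinsics']
top [[393.3, 0.0, 291.0], [0.0, 393.3, 212.7], [0.0, 0.0, 1.0]] [[-0.099, 0.967, -0.235, 340.654], [-0.995, -0.094, 0.029, -55.486], [0.006, 0.237, 0.972, 1105.485], [0.0, 0.0, 0.0, 1.0]] ['intrinsics', 'extrinsics']
wrist [[361.1, 0.0, 279.8], [0.0, 361.1, 206.1], [0.0, 0.0, 1.0]] [[0.423, -0.859, -0.288, 158.687], [0.906, 0.401, 0.136, 532.039], [-0.002, -0.319, 0.948, 373.707], [0.0, 0.0, 0.0, 1.0]] ['intrinsics', 'extrinsics']
{'clock': 0.15, 'joint_positions': array([ 9.82397029e-01,  2.59093216e-01,  2.09390822e-02,  1.33369112e+00,
       -3.23620904e-08,  1.41820455e+00]), 'joint_velocities': array([-2.14058626e-05, -1.90337235e-03,  2.19244674e-03, -5.29333412e-05,
        5.00709845e-04, -4.81282211e-04]), 'effort': array([ 4.00306468e-03, -5.55970609e+01,  3.44663501e+01,  1.13480238e-02,
       -8.58140993e-05, -3.61660739e-06]), 'tcp_pos': array([232.06299706, 498.417896  , 230.78973073]), 'orientation': array([ 2.64879248e+00,  1.68844420e+00, -1.50763882e-03]), 'contact_force': array([ 0.05268373,  0.23521792, -0.64135586]), 'moment': array([ 0.01163572, -0.03998312,  0.00130913]), 'grip_width': 85.33238782887834} 18.700000000000003
```

View pics/scene0.png

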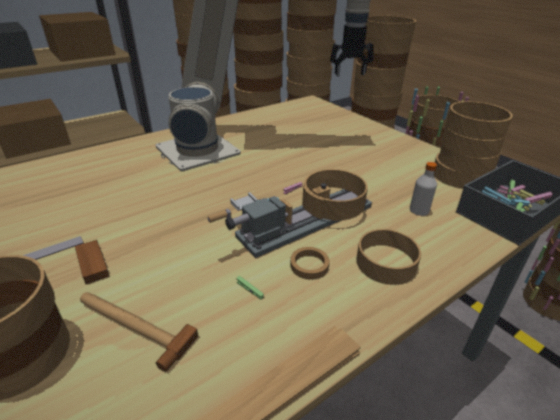

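View pics/top0.png

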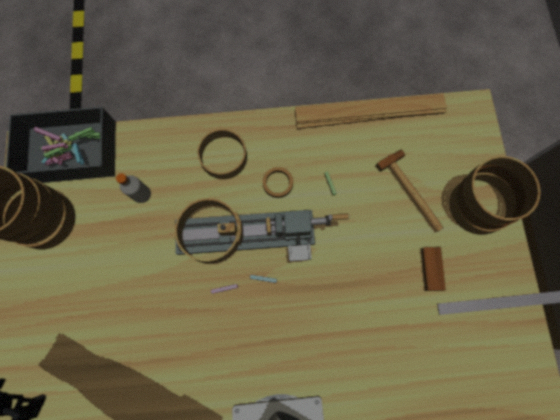

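View pics/wrist0.png

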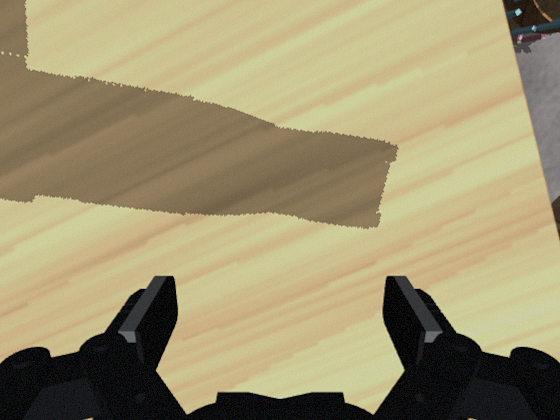

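The scene view shows the vise mid-bench. In the top view the bed spans about (176–314, 211–253), the hoop is at (209,231), the carriage at (293,224), the paddle at (299,253) and the crank handle at (340,217). I'll zoom in next.

```bash
cat > h.py <<'E'
import numpy as np, cv2
from scipy.spatial.transform import Rotation as R
from station import manip
def ray(c,u,v):
    K=np.array(c["intrinsics"]);E=np.array(c["extrinsics"])
    p=np.array([(u-K[0,2])/K[0,0],-(v-K[1,2])/K[1,1],-1.0])
    return E[:3,3],E[:3,:3]@p
def onz(c,u,v,z):
    o,d=ray(c,u,v); return o+d*(z-o[2])/d[2]
def proj(c,P):
    K=np.array(c["intrinsics"]);E=np.array(c["extrinsics"])
    q=E[:3,:3].T@(np.array(P,float)-E[:3,3]); return K[0,0]*q[0]/-q[2]+K[0,2],K[1,1]*-q[1]/-q[2]+K[1,2]
def crop(src,dst,x0,y0,x1,y1,s):
    im=cv2.imread(src)[y0:y1,x0:x1]; cv2.imwrite(dst,cv2.resize(im,None,fx=s,fy=s,interpolation=cv2.INTER_CUBIC))
E
python3 - <<'E'
from h import *
crop("pics/top0.png","pics/top0c.png",165,185,365,300,4)
crop("pics/scene0.png","pics/scene0c.png",200,160,380,260,4)
E
```

```text
(no output)
```

View pics/top0c.png

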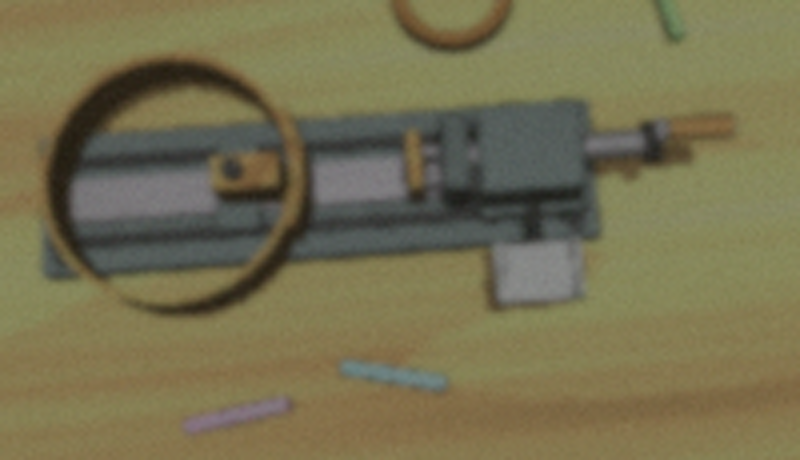

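View pics/scene0c.png

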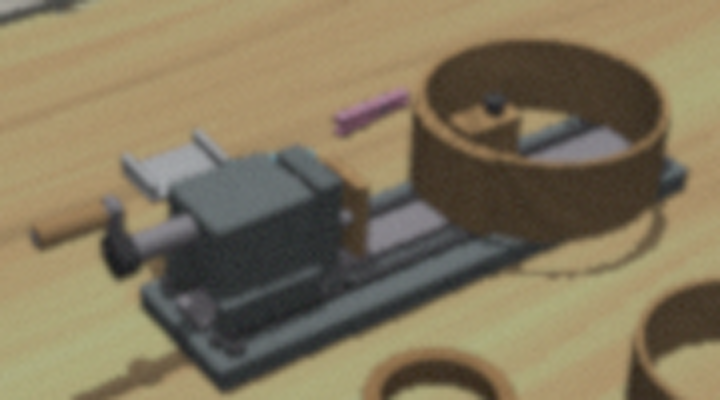

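```bash
python3 - <<'E'
from h import *
c=manip.calibration("top")
f=lambda x,y,z:onz(c,165+x/4,185+y/4,z)
for n,x,y,z in [("bedNR",600,237,20),("bedFR",590,100,20),("bedNL",46,277,20),("bedFL",44,140,20),("pad nl",491,244,85),("pad nr",583,240,85),("pad bl",497,306,85),("pad br",582,301,85),("car1",483,116,104),("car2",588,102,104),("car3",584,190,104),("car4",478,195,104),("handA",668,128,120),("handB",735,125,120),("plateTop",417,130,87),("plateBot",417,198,87),("hoopL",46,180,60),("hoopR",308,190,88),("hoopT",175,55,88),("hoopB",190,313,88),("anvilR",284,170,90)]:
    print(n,np.round(f(x,y,z),1))
s=manip.sense(); print(np.round(R.from_rotvec(s["orientation"]).as_matrix(),3))
E
```

```text
bedNR [ 506.7 -145.6   20. ]
bedFR [ 605.2 -149.6   20. ]
bedNL [516.4 238.8  20. ]
bedFL [613.8 237.3  20. ]
pad nl [499.2 -68.7  85. ]
pad nr [ 495.9 -128.9   85. ]
pad bl [458.5 -68.6  85. ]
pad br [ 456.3 -123.8   85. ]
car1 [580.8 -71.4 104. ]
car2 [ 583.5 -140.9  104. ]
car3 [ 525.4 -131.8  104. ]
car4 [528.8 -63.2 104. ]
handA [ 557.5 -188.9  120. ]
handB [ 555.3 -232.1  120. ]
plateTop [579.7 -27.1  87. ]
plateBot [534.  -23.2  87. ]
hoopL [575.8 226.   60. ]
hoopR [546.1  47.6  88. ]
hoopT [646.7 129.9  88. ]
hoopB [473.  128.9  88. ]
anvilR [560.6  62.2  90. ]
[[ 0.422  0.907 -0.001]
 [ 0.907 -0.422 -0.001]
 [-0.001 -0.    -1.   ]]
```

```bash
python3 -m pendant '[{"x":-0.23,"y":0.24,"yaw":1.0,"grip":1},{"x":-0.23,"y":0.24,"yaw":1.0,"grip":1},{"x":-0.23,"y":0.24,"yaw":1.0,"grip":1},{"x":-0.23,"y":0.24,"yaw":1.0,"grip":1},{"x":-0.23,"y":0.24,"yaw":1.0,"grip":1},{"x":-0.23,"y":0.24,"yaw":1.0,"grip":1},{"x":-0.23,"y":0.24,"yaw":1.0,"grip":1},{"x":-0.23,"y":0.24,"yaw":1.0,"grip":1}]'
cat >> h.py <<'E'
VX=np.array([1,-0.025,0]);VX/=np.linalg.norm(VX);VY=np.array([0.025,1,0]);VY/=np.linalg.norm(VY)
def to(x,y,z):
    s=manip.sense();M=R.from_rotvec(s["orientation"]).as_matrix();t=M.T@(np.array([x,y,z])-s["tcp_pos"])
    yaw=np.arctan2(*(M.T@VX)[[1,0]])
    print("t",round(s["clock"],2),"tcp",np.round(s["tcp_pos"],1),"F",np.round(s["contact_force"],1),"w",round(s["grip_width"],1),"shift",np.round(t/1000,4),"yaw",round(yaw,3),"z",np.round(M[:,2],3))
E
python3 -c "
from h import *
to(520,-240,230)"
```

```text
t 0.15 tcp [232.1 498.4 230.8] F [ 0.1  0.2 -0.6] w 85.3 shift [-0.5478  0.5727  0.0013] yaw 1.16 z [-0.001 -0.001 -1.   ]schema error: expected keys grip, x, y, z, yaw
```

```bash
python3 -m pendant '[{"x":-0.23,"y":0.24,"z":0,"yaw":1.0,"grip":1},{"x":-0.23,"y":0.24,"z":0,"yaw":1.0,"grip":1},{"x":-0.23,"y":0.24,"z":0,"yaw":1.0,"grip":1},{"x":-0.23,"y":0.24,"z":0,"yaw":1.0,"grip":1},{"x":-0.23,"y":0.24,"z":0,"yaw":1.0,"grip":1},{"x":-0.23,"y":0.24,"z":0,"yaw":1.0,"grip":1},{"x":-0.23,"y":0.24,"z":0,"yaw":1.0,"grip":1},{"x":-0.23,"y":0.24,"z":0,"yaw":1.0,"grip":1}]'
python3 -c "
from h import *
to(520,-240,230)"
```

```text
clock: 0.82
tcp_pos: [352.5, 186.7, 231.0]
orientation: [3.134, 0.203, -0.001]
contact_force: [0.9, 0.3, 0.5]
grip_width: -0.2
t 0.82 tcp [352.5 186.7 231. ] F [0.9 0.3 0.5] w -0.2 shift [0.1111 0.4447 0.0013] yaw 0.154 z [-0.    -0.001 -1.   ]
```

```bash
python3 -m pendant '[{"x":0.111,"y":0.445,"z":0,"yaw":0.154,"grip":1},{"x":0.111,"y":0.445,"z":0,"yaw":0.154,"grip":1},{"x":0.111,"y":0.445,"z":0,"yaw":0.154,"grip":1},{"x":0.111,"y":0.445,"z":0,"yaw":0.154,"grip":1},{"x":0.111,"y":0.445,"z":0,"yaw":0.154,"grip":1},{"x":0.111,"y":0.445,"z":0,"yaw":0.154,"grip":1},{"x":0.111,"y":0.445,"z":0,"yaw":0.154,"grip":1},{"x":0.111,"y":0.445,"z":0,"yaw":0.154,"grip":1}]'
python3 -m pendant '[{"x":0.034,"y":0.135,"z":0,"yaw":0,"grip":1},{"x":0.034,"y":0.135,"z":0,"yaw":0,"grip":1},{"x":0.034,"y":0.135,"z":0,"yaw":0,"grip":1},{"x":0.034,"y":0.135,"z":0,"yaw":0,"grip":1}]'
python3 - <<'E'
from h import *
to(520,-240,230)
c=manip.calibration("wrist")
cv2.imwrite("pics/w1.png",manip.grab_frame("wrist")[:,:,::-1])
crop("pics/w1.png","pics/w1b.png",0,0,560,420,1.42)
import pickle;pickle.dump(c,open("w1.pkl","wb"))
E
```

```text
clock: 1.48
tcp_pos: [473.9, -124.1, 231.2]
orientation: [3.141, -0.04, -0.0]
contact_force: [0.8, 1.1, 0.5]
grip_width: 0.0
clock: 1.82
tcp_pos: [504.9, -264.7, 230.1]
orientation: [3.14, -0.044, -0.001]
contact_force: [-0.8, 0.5, 0.6]
grip_width: 0.1
t 1.82 tcp [ 504.9 -264.7  230.1] F [-0.8  0.5  0.6] w 0.1 shift [ 0.0144 -0.0251  0.0001] yaw -0.003 z [-0.001 -0.001 -1.   ]
```

View pics/w1b.png

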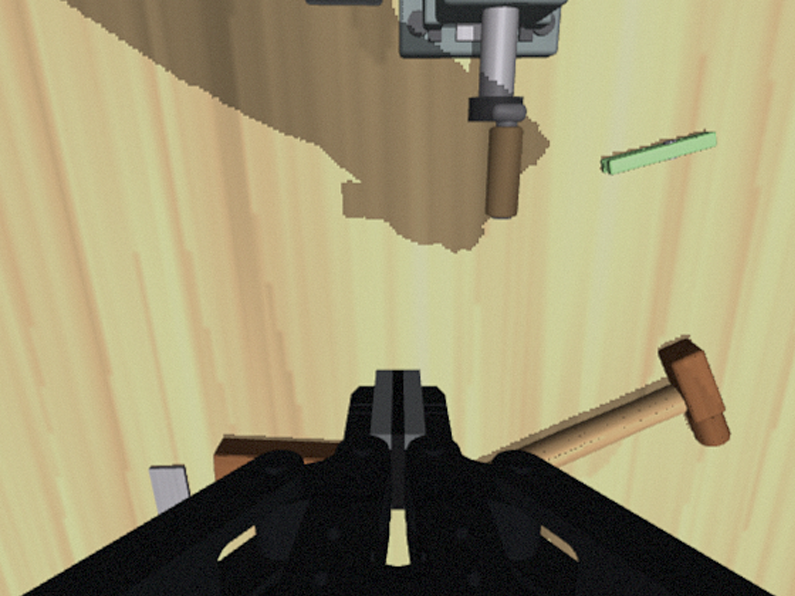

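The handle sleeve runs from (506,127) to (501,217) in the enlarged view, clear of the green peg and mallet. The paddle is out of frame at the top, so I'll move towards +y.

```bash
python3 -m pendant '[{"x":0,"y":-0.04,"z":0,"yaw":0,"grip":1},{"x":0,"y":-0.08,"z":0,"yaw":0,"grip":1},{"x":0,"y":-0.09,"z":0,"yaw":0,"grip":1},{"x":0,"y":-0.09,"z":0,"yaw":0,"grip":1}]'
python3 - <<'E'
from h import *
import pickle
c1=pickle.load(open("w1.pkl","rb"))
for u,v in [(506,127),(501,217),(510,102)]: print(np.round(onz(c1,u/1.42,v/1.42,120),1))
to(478,-97.5,230)
c=manip.calibration("wrist")
cv2.imwrite("pics/w2.png",manip.grab_frame("wrist")[:,:,::-1])
crop("pics/w2.png","pics/w2b.png",0,0,560,420,1.42)
pickle.dump(c,open("w2.pkl","wb"))
E
```

```text
clock: 2.2
tcp_pos: [507.4, -172.9, 229.8]
orientation: [3.141, -0.041, -0.002]
contact_force: [-0.9, 0.8, -0.6]
grip_width: -0.2
[ 558.9 -188.7  120. ]
[ 558.  -231.1  120. ]
[ 560.3 -177.7  120. ]
t 2.2 tcp [ 507.4 -172.9  229.8] F [-0.9  0.8 -0.6] w -0.2 shift [-0.0314 -0.0746 -0.0002] yaw -0.001 z [-0.001 -0.001 -1.   ]
```

View pics/w2b.png

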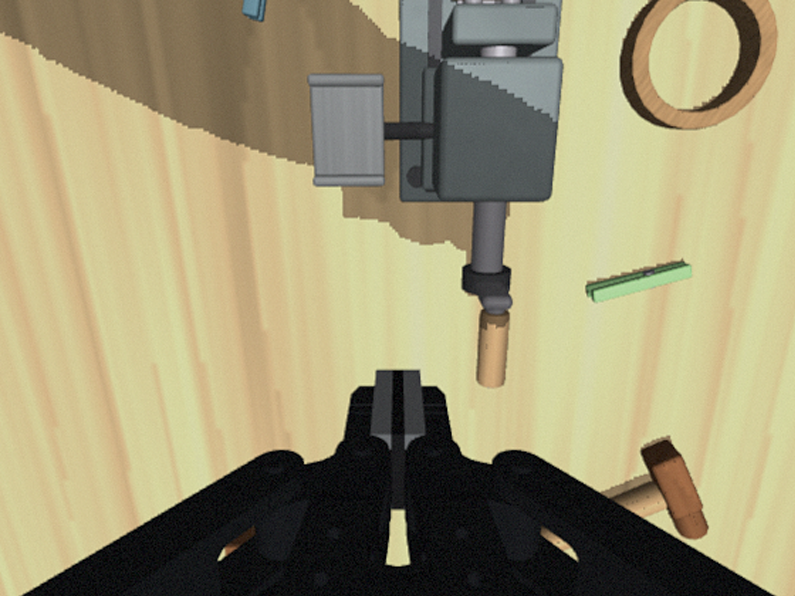

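The paddle's surface spans (310–384, 86–176) between lips at rows 78 and 181. The sleeve runs from (495,312) to (491,386).

```bash
python3 - <<'E'
from h import *
import pickle
c=pickle.load(open("w2.pkl","rb"))
for n,u,v,z in [("tl",308,75,85),("tr",383,75,85),("bl",316,178,85),("br",384,178,85),("bl74",315,186,75),("br74",384,186,75),("surfL",312,130,75),("surfR",384,130,75),("s1",495,312,120),("s2",491,386,120),("carBR",552,196,104),("carBL",437,196,104),("carTR",561,60,104)]: print(n,np.round(onz(c,u/1.42,v/1.42,z),1))
E
```

```text
tl [464.6 -68.8  85. ]
tr [503.4 -69.8  85. ]
bl [ 464.7 -121.2   85. ]
br [ 502.1 -122.2   85. ]
bl74 [ 462.1 -126.6   75. ]
br74 [ 501.6 -127.7   75. ]
surfL [462.9 -96.1  75. ]
surfR [502.7 -97.2  75. ]
s1 [ 559.1 -189.3  120. ]
s2 [ 558.3 -233.2  120. ]
carBR [ 589.6 -131.8  104. ]
carBL [ 529.9 -130.1  104. ]
carTR [589.5 -67.  104. ]
```

```bash
python3 -m pendant '[{"x":-0.015,"y":-0.038,"z":0,"yaw":0,"grip":1},{"x":-0.029,"y":-0.075,"z":0.01,"yaw":0,"grip":1},{"x":-0.029,"y":-0.080,"z":0.05,"yaw":0,"grip":1},{"x":-0.029,"y":-0.080,"z":0.09,"yaw":0,"grip":1},{"x":-0.029,"y":-0.080,"z":0.125,"yaw":0,"grip":1},{"x":-0.029,"y":-0.080,"z":0.130,"yaw":0,"grip":1},{"x":-0.029,"y":-0.080,"z":0.130,"yaw":0,"grip":1},{"x":-0.029,"y":-0.080,"z":0.130,"yaw":0,"grip":1}]'
python3 - <<'E'
from h import *
to(480,-92,78)
cv2.imwrite("pics/w3.png",manip.grab_frame("wrist")[:,:,::-1])
cv2.imwrite("pics/s3.png",manip.grab_frame("scene")[:,:,::-1])
crop("pics/s3.png","pics/s3c.png",180,130,380,260,4)
E
```

```text
clock: 2.92
tcp_pos: [481.5, -94.5, 101.1]
orientation: [3.14, -0.043, -0.0]
contact_force: [0.6, -1.0, 0.2]
grip_width: -0.2
t 2.92 tcp [481.5 -94.5 101.1] F [ 0.6 -1.   0.2] w -0.2 shift [-0.0015 -0.0025  0.023 ] yaw -0.002 z [-0.    -0.002 -1.   ]
```

View pics/w3.png

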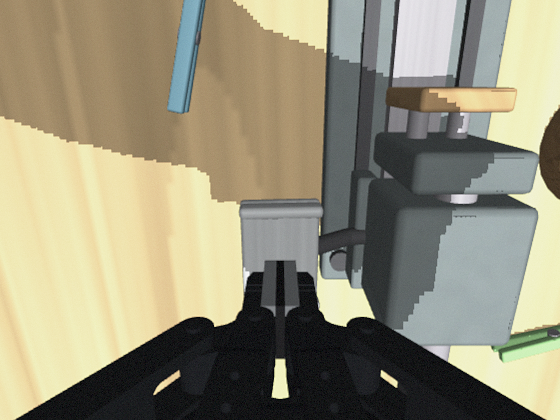

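View pics/s3c.png

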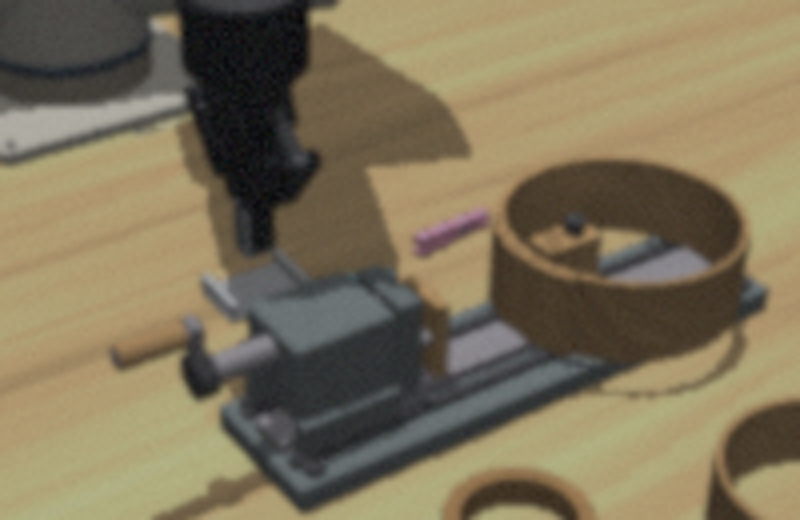

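The fingers are centred on the paddle (column 281), behind its far lip at row 208. The blue peg at (187,55) lies flat, below finger level. I'll press gradually.

```bash
python3 -m pendant '[{"x":0,"y":-0.003,"z":0.02,"yaw":0,"grip":1},{"x":0,"y":-0.003,"z":0.028,"yaw":0,"grip":1},{"x":0,"y":-0.003,"z":0.032,"yaw":0,"grip":1},{"x":0,"y":-0.003,"z":0.035,"yaw":0,"grip":1},{"x":0,"y":-0.003,"z":0.035,"yaw":0,"grip":1}]'
```

```text
clock: 3.43
tcp_pos: [481.5, -91.9, 67.3]
orientation: [3.138, -0.043, 0.001]
contact_force: [-4.9, -0.1, 8.3]
grip_width: 0.3
```

```bash
python3 -m pendant '[{"x":0,"y":0,"z":0.003,"yaw":0,"grip":1},{"x":0,"y":0,"z":0.005,"yaw":0,"grip":1},{"x":0,"y":0,"z":0.006,"yaw":0,"grip":1},{"x":0,"y":0,"z":0.006,"yaw":0,"grip":1}]'
```

```text
clock: 3.77
tcp_pos: [480.4, -92.0, 62.1]
orientation: [3.138, -0.043, -0.002]
contact_force: [-8.2, 0.4, 9.8]
grip_width: -0.1
```

```bash
python3 -m pendant '[{"x":-0.001,"y":-0.003,"z":0.0015,"yaw":0,"grip":1},{"x":-0.001,"y":-0.006,"z":0.0015,"yaw":0,"grip":1},{"x":-0.001,"y":-0.009,"z":0.0015,"yaw":0,"grip":1},{"x":-0.001,"y":-0.012,"z":0.0015,"yaw":0,"grip":1},{"x":-0.001,"y":-0.016,"z":0.0015,"yaw":0,"grip":1},{"x":-0.001,"y":-0.020,"z":0.0015,"yaw":0,"grip":1}]'
python3 - <<'E'
from h import *
to(481.5,-91.9+40,61)
c=manip.calibration("wrist")
cv2.imwrite("pics/w4.png",manip.grab_frame("wrist")[:,:,::-1])
E
```

```text
clock: 4.27
tcp_pos: [480.7, -72.7, 62.1]
orientation: [3.136, -0.044, 0.001]
contact_force: [-3.6, -2.4, 8.4]
grip_width: 0.3
t 4.27 tcp [480.7 -72.7  62.1] F [-3.6 -2.4  8.4] w 0.3 shift [ 0.0003 -0.0208  0.001 ] yaw -0.003 z [ 0.001 -0.005 -1.   ]
```

View pics/w4.png

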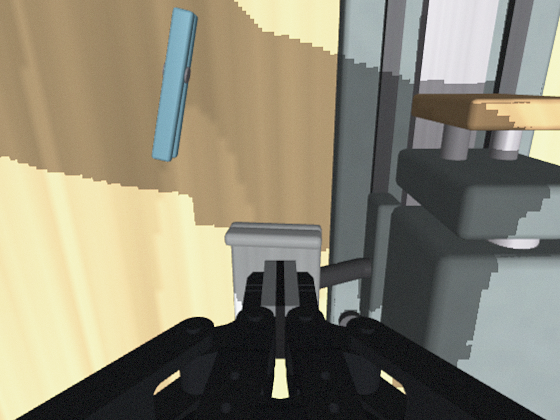

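Fy is about −2.4 N, which matches the free drag, so the carriage is sliding with the paddle down. I'll continue.

```bash
python3 -m pendant '[{"x":0,"y":-0.005,"z":0.0015,"yaw":0,"grip":1},{"x":0,"y":-0.010,"z":0.0015,"yaw":0,"grip":1},{"x":0,"y":-0.015,"z":0.0015,"yaw":0,"grip":1},{"x":0,"y":-0.020,"z":0.0015,"yaw":0,"grip":1},{"x":0,"y":-0.024,"z":0.0015,"yaw":0,"grip":1},{"x":0,"y":-0.028,"z":0.0015,"yaw":0,"grip":1}]'
python3 - <<'E'
from h import *
to(481.5,-41.9+40,61)
cv2.imwrite("pics/s5.png",manip.grab_frame("scene")[:,:,::-1])
cv2.imwrite("pics/t5.png",manip.grab_frame("top")[:,:,::-1])
crop("pics/s5.png","pics/s5c.png",200,140,380,260,4)
crop("pics/t5.png","pics/t5c.png",165,185,365,300,4)
E
```

```text
clock: 4.82
tcp_pos: [481.9, -44.2, 62.0]
orientation: [3.136, -0.044, 0.004]
contact_force: [-4.0, -2.2, 8.2]
grip_width: 0.1
t 4.82 tcp [481.9 -44.2  62. ] F [-4.  -2.2  8.2] w 0.1 shift [-0.0016 -0.0423  0.0008] yaw -0.003 z [ 0.002 -0.005 -1.   ]
```

View pics/s5c.png

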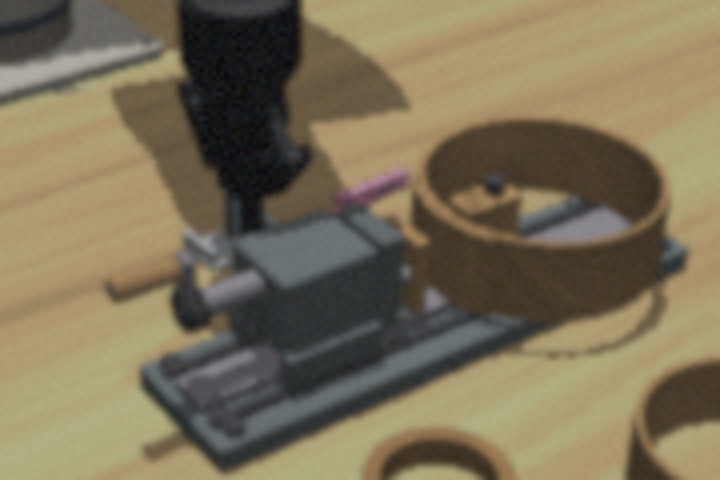

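View pics/t5c.png

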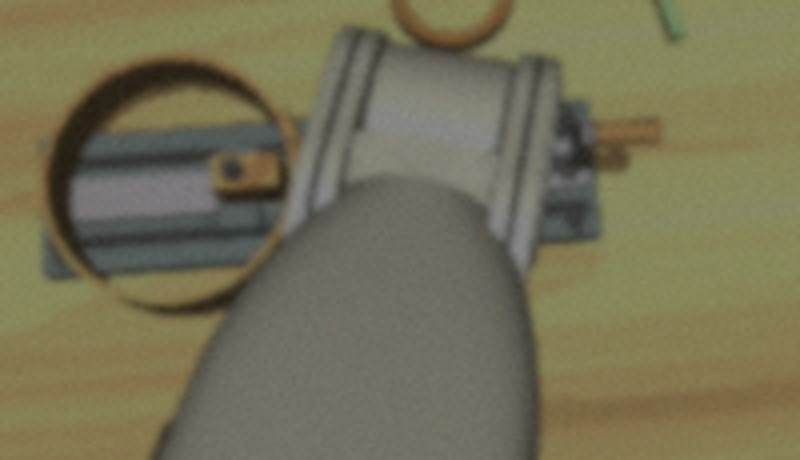

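The carriage has slid about 47 mm and the plate at (415,260) is close to the lap. The hoop hasn't moved. From here I'll take smaller steps.

```bash
python3 -m pendant '[{"x":0,"y":-0.004,"z":0.0015,"yaw":0,"grip":1},{"x":0,"y":-0.007,"z":0.0015,"yaw":0,"grip":1},{"x":0,"y":-0.010,"z":0.0015,"yaw":0,"grip":1},{"x":0,"y":-0.010,"z":0.0015,"yaw":0,"grip":1}]'
python3 -m pendant '[{"x":-0.001,"y":-0.002,"z":0.0015,"yaw":0,"grip":1},{"x":-0.001,"y":-0.003,"z":0.0015,"yaw":0,"grip":1},{"x":-0.001,"y":-0.004,"z":0.0015,"yaw":0,"grip":1},{"x":-0.001,"y":-0.004,"z":0.0015,"yaw":0,"grip":1}]'
python3 - <<'E'
from h import *
to(481.5,-41.9+40,61)
cv2.imwrite("pics/s6.png",manip.grab_frame("scene")[:,:,::-1])
crop("pics/s6.png","pics/s6c.png",200,140,380,260,4)
E
```

```text
clock: 5.25
tcp_pos: [482.5, -33.1, 61.8]
orientation: [3.138, -0.042, 0.006]
contact_force: [-3.5, 1.8, 8.7]
grip_width: 0.0
clock: 5.58
tcp_pos: [482.5, -29.4, 61.9]
orientation: [3.137, -0.042, 0.01]
contact_force: [-2.0, -0.4, 7.9]
grip_width: -0.0
t 5.58 tcp [482.5 -29.4  61.9] F [-2.  -0.4  7.9] w -0.0 shift [-0.0018 -0.0275  0.0008] yaw -0.002 z [ 0.006 -0.004 -1.   ]
```

View pics/s6c.png

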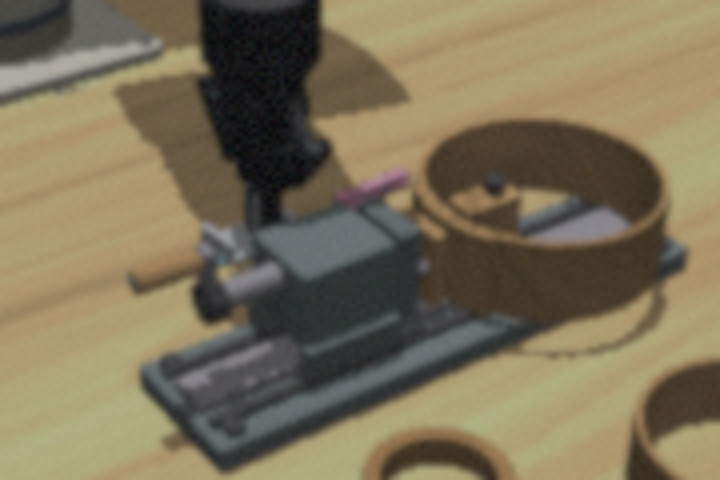

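```bash
for i in 1; do :; done; python3 -m pendant '[{"x":-0.001,"y":-0.002,"z":0.0015,"yaw":0,"grip":1},{"x":-0.001,"y":-0.004,"z":0.0015,"yaw":0,"grip":1}]'
python3 -m pendant '[{"x":-0.001,"y":-0.002,"z":0.0012,"yaw":0,"grip":1},{"x":-0.001,"y":-0.004,"z":0.0012,"yaw":0,"grip":1}]'
python3 - <<'E'
from h import *
to(481.5,-41.9+40,61)
cv2.imwrite("pics/s7.png",manip.grab_frame("scene")[:,:,::-1])
crop("pics/s7.png","pics/s7c.png",200,140,380,260,4)
E
```

```text
clock: 5.8
tcp_pos: [482.6, -26.1, 62.0]
orientation: [3.136, -0.043, 0.014]
contact_force: [-1.6, -1.4, 8.2]
grip_width: -0.0
clock: 5.97
tcp_pos: [482.9, -22.9, 62.5]
orientation: [3.134, -0.043, 0.018]
contact_force: [-1.5, -2.6, 8.4]
grip_width: 0.1
t 5.97 tcp [482.9 -22.9  62.5] F [-1.5 -2.6  8.4] w 0.1 shift [-0.002  -0.021   0.0013] yaw -0.003 z [ 0.011 -0.008 -1.   ]
```

View pics/s7c.png

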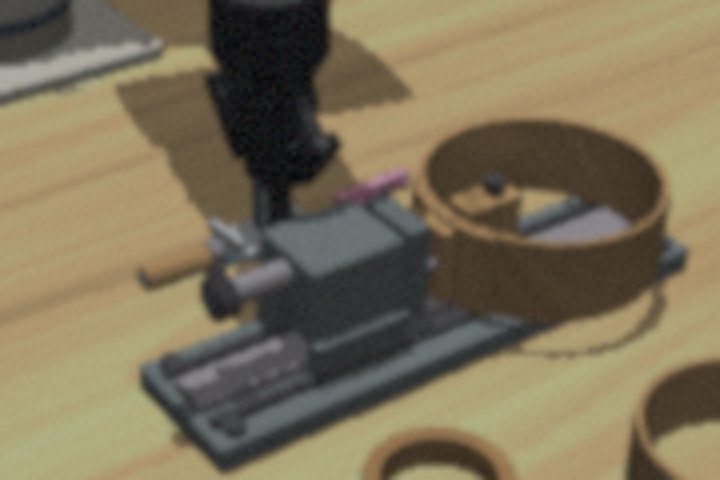

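```bash
python3 -m pendant '[{"x":-0.001,"y":-0.002,"z":0.002,"yaw":0,"grip":1},{"x":-0.001,"y":-0.004,"z":0.002,"yaw":0,"grip":1}]'
python3 -m pendant '[{"x":-0.001,"y":-0.002,"z":0.0015,"yaw":0,"grip":1},{"x":-0.001,"y":-0.004,"z":0.0015,"yaw":0,"grip":1}]'
python3 - <<'E'
from h import *
to(481.5,-41.9+40,61)
cv2.imwrite("pics/s8.png",manip.grab_frame("scene")[:,:,::-1])
crop("pics/s8.png","pics/s8c.png",200,140,380,260,4)
E
```

```text
clock: 6.18
tcp_pos: [482.8, -19.3, 62.0]
orientation: [3.133, -0.044, 0.022]
contact_force: [-2.4, -4.2, 8.3]
grip_width: -0.2
clock: 6.35
tcp_pos: [482.9, -16.3, 62.1]
orientation: [3.13, -0.045, 0.026]
contact_force: [-1.8, -3.5, 8.6]
grip_width: 0.1
t 6.35 tcp [482.9 -16.3  62.1] F [-1.8 -3.5  8.6] w 0.1 shift [-0.0019 -0.0144  0.0009] yaw -0.004 z [ 0.016 -0.011 -1.   ]
```

View pics/s8c.png

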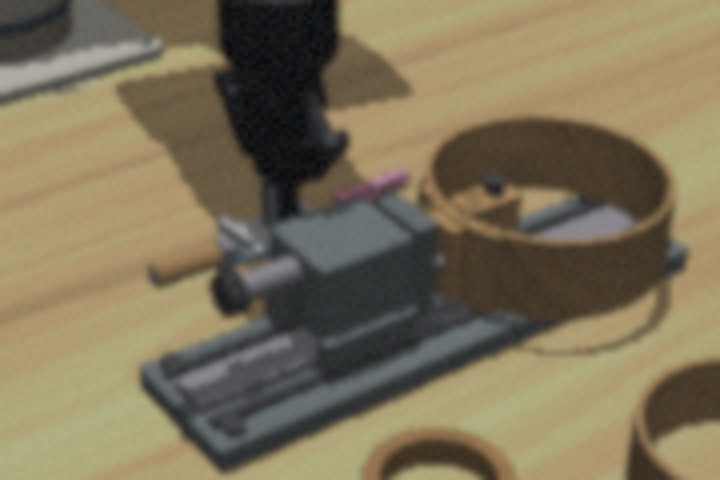

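The hoop has begun to move: its right rim went from 664 to 671, and Fy is about −4 N. I'll go on in fine steps until the force jumps at the anvil.

```bash
python3 -m pendant '[{"x":-0.001,"y":-0.002,"z":0.0015,"yaw":0,"grip":1},{"x":-0.001,"y":-0.0035,"z":0.0015,"yaw":0,"grip":1}]'
python3 -c "
from h import *
to(480,0,61)"
```

```text
clock: 6.57
tcp_pos: [483.0, -13.3, 62.2]
orientation: [3.129, -0.045, 0.03]
contact_force: [-1.3, -6.6, 8.9]
grip_width: -0.0
t 6.57 tcp [483.  -13.3  62.2] F [-1.3 -6.6  8.9] w -0.0 shift [-0.0034 -0.0132  0.001 ] yaw -0.004 z [ 0.019 -0.013 -1.   ]
```

```bash
python3 -m pendant '[{"x":-0.001,"y":-0.001,"z":0.0015,"yaw":0,"grip":1},{"x":-0.001,"y":-0.0025,"z":0.0015,"yaw":0,"grip":1}]'
python3 -c "
from h import *
to(480,0,61)"
```

```text
clock: 6.73
tcp_pos: [483.2, -12.0, 62.4]
orientation: [3.126, -0.046, 0.034]
contact_force: [-0.6, -5.7, 8.6]
grip_width: 0.1
t 6.73 tcp [483.2 -12.   62.4] F [-0.6 -5.7  8.6] w 0.1 shift [-0.0036 -0.0119  0.0011] yaw -0.005 z [ 0.021 -0.015 -1.   ]
```

```bash
python3 -m pendant '[{"x":-0.001,"y":-0.0015,"z":0.0015,"yaw":0,"grip":1},{"x":-0.001,"y":-0.0025,"z":0.0015,"yaw":0,"grip":1}]'
python3 - <<'E'
from h import *
to(481.5,-41.9+40,61)
cv2.imwrite("pics/s9.png",manip.grab_frame("scene")[:,:,::-1])
crop("pics/s9.png","pics/s9c.png",280,150,380,225,8)
E
```

```text
clock: 6.9
tcp_pos: [483.4, -10.8, 62.5]
orientation: [3.123, -0.047, 0.038]
contact_force: [-2.1, -6.2, 7.6]
grip_width: 0.0
t 6.9 tcp [483.4 -10.8  62.5] F [-2.1 -6.2  7.6] w 0.0 shift [-0.0022 -0.0089  0.0013] yaw -0.006 z [ 0.024 -0.018 -1.   ]
```

View pics/s9c.png

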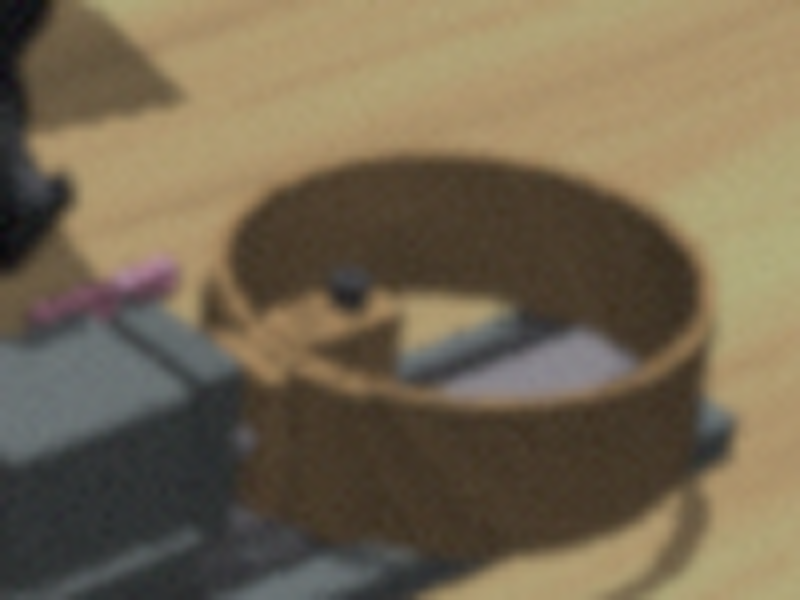

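```bash
python3 -m pendant '[{"x":-0.001,"y":-0.0015,"z":0.0015,"yaw":0,"grip":1},{"x":-0.001,"y":-0.003,"z":0.0015,"yaw":0,"grip":1}]'
python3 - <<'E'
from h import *
to(481.5,-41.9+40,61)
cv2.imwrite("pics/s10.png",manip.grab_frame("scene")[:,:,::-1])
def g(n): return cv2.GaussianBlur(cv2.cvtColor(cv2.imread(f"pics/{n}.png"),cv2.COLOR_BGR2GRAY).astype(np.float32),(0,0),0.8)
def sh(a,b,x0,y0,x1,y1):
    W=np.eye(2,3,dtype=np.float32)
    try: cc,W=cv2.findTransformECC(a[y0:y1,x0:x1],b[y0:y1,x0:x1],W,cv2.MOTION_TRANSLATION,(3,200,1e-6),None,3)
    except cv2.error: return None
    return np.round(W[:,2],2)
p=g("s7")
for n in ["s6","s8","s9","s10"]:
    print(n,"hoop rim",sh(p,g(n),345,165,375,205),"carriage",sh(p,g(n),265,185,312,225))
E
```

```text
clock: 7.12
tcp_pos: [483.7, -9.0, 62.7]
orientation: [3.12, -0.049, 0.043]
contact_force: [-1.3, -6.1, 7.8]
grip_width: -0.4
t 7.12 tcp [483.7  -9.   62.7] F [-1.3 -6.1  7.8] w -0.4 shift [-0.0025 -0.0071  0.0014] yaw -0.006 z [ 0.027 -0.021 -0.999]
s6 hoop rim [-0.01  0.  ] carriage [-1.58  0.67]
s8 hoop rim [ 1.1 -0.4] carriage [ 1.92 -0.8 ]
s9 hoop rim [ 1.7  -0.63] carriage [ 2.97 -1.2 ]
s10 hoop rim [ 1.71 -0.66] carriage [ 3.11 -1.2 ]
```

```bash
python3 - <<'E'
from h import *
c=manip.calibration("scene")
for P in [(560,-60,100),(590,190,70),(590,210,88)]:
    a=np.array(proj(c,P));b=np.array(proj(c,np.array(P)+10*VY)); print(P,(b-a)/10)
E
python3 -m pendant '[{"x":-0.001,"y":-0.0015,"z":0.0015,"yaw":0,"grip":1},{"x":-0.001,"y":-0.0035,"z":0.0015,"yaw":0,"grip":1}]'
cat >> h.py <<'E'
def g(n): return cv2.GaussianBlur(cv2.cvtColor(cv2.imread(f"pics/{n}.png"),cv2.COLOR_BGR2GRAY).astype(np.float32),(0,0),0.8)
def sh(a,b,x0,y0,x1,y1):
    W=np.eye(2,3,dtype=np.float32)
    try: cc,W=cv2.findTransformECC(a[y0:y1,x0:x1],b[y0:y1,x0:x1],W,cv2.MOTION_TRANSLATION,(3,200,1e-6),None,3)
    except cv2.error: return None
    return np.round(W[:,2],2)
def snap(n):
    cv2.imwrite(f"pics/{n}.png",manip.grab_frame("scene")[:,:,::-1]); p=g("s7")
    print(n,"hoop rim",sh(p,g(n),345,165,375,205),"carriage",sh(p,g(n),265,185,312,225))
E
python3 - <<'E'
from h import *
to(480,0,61); snap("s11")
cv2.imwrite("pics/w11.png",manip.grab_frame("wrist")[:,:,::-1])
E
```

```text
(560, -60, 100) [ 0.34200352 -0.1261723 ]
(590, 190, 70) [ 0.26557417 -0.1047675 ]
(590, 210, 88) [ 0.26290115 -0.1012333 ]
clock: 7.33
tcp_pos: [484.0, -7.1, 62.8]
orientation: [3.116, -0.05, 0.047]
contact_force: [-3.3, -11.4, 8.9]
grip_width: 0.0
t 7.33 tcp [484.   -7.1  62.8] F [ -3.3 -11.4   8.9] w 0.0 shift [-0.0043 -0.007   0.0015] yaw -0.008 z [ 0.03  -0.025 -0.999]
s11 hoop rim [ 1.75 -0.61] carriage [ 3.49 -1.32]
```

View pics/w11.png

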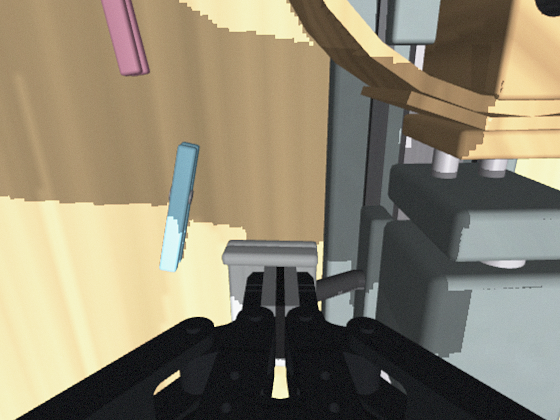

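The force has jumped to −11 N with the hoop's shift held at 1.75 px, so the hoop is seated and the plate is slightly compressed. I'll raise now, keeping the lip backed, so the paddle springs up and locks.

```bash
python3 -m pendant '[{"x":0,"y":-0.0015,"z":-0.001,"yaw":0,"grip":1},{"x":0,"y":-0.0015,"z":-0.003,"yaw":0,"grip":1},{"x":0,"y":-0.0015,"z":-0.006,"yaw":0,"grip":1},{"x":0,"y":-0.0015,"z":-0.009,"yaw":0,"grip":1},{"x":0,"y":-0.001,"z":-0.012,"yaw":0,"grip":1},{"x":0,"y":-0.0005,"z":-0.015,"yaw":0,"grip":1},{"x":0,"y":0.002,"z":-0.018,"yaw":0,"grip":1},{"x":0,"y":0.004,"z":-0.022,"yaw":0,"grip":1}]'
python3 - <<'E'
from h import *
to(480,0,61); snap("s12")
crop("pics/s12.png","pics/s12c.png",200,140,380,260,4)
E
```

```text
clock: 8.1
tcp_pos: [483.3, -10.7, 85.6]
orientation: [3.117, -0.05, 0.047]
contact_force: [-0.1, -0.1, 0.5]
grip_width: 0.1
t 8.1 tcp [483.3 -10.7  85.6] F [-0.1 -0.1  0.5] w 0.1 shift [-0.0044 -0.0111  0.0242] yaw -0.007 z [ 0.03  -0.025 -0.999]
s12 hoop rim [ 1.83 -0.61] carriage [ 3.11 -1.57]
```

View pics/s12c.png

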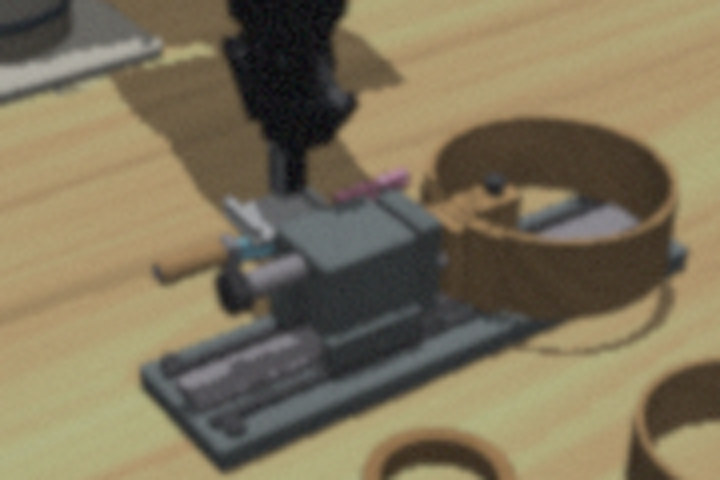

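```bash
python3 -m pendant '[{"x":0,"y":0,"z":-0.04,"yaw":0,"grip":1},{"x":0,"y":0,"z":-0.08,"yaw":0,"grip":1},{"x":0.01,"y":0.03,"z":-0.11,"yaw":0,"grip":0},{"x":0.03,"y":0.065,"z":-0.12,"yaw":0,"grip":0},{"x":0.05,"y":0.1,"z":-0.12,"yaw":0,"grip":0},{"x":0.07,"y":0.135,"z":-0.12,"yaw":0,"grip":0},{"x":0.073,"y":0.165,"z":-0.12,"yaw":0,"grip":0},{"x":0.073,"y":0.17,"z":-0.12,"yaw":0,"grip":0}]'
python3 -m pendant '[{"x":0,"y":0,"z":0,"yaw":0,"grip":0},{"x":0,"y":0,"z":0,"yaw":0,"grip":0}]'
python3 - <<'E'
from h import *
import pickle
to(560,-140,101)
pickle.dump(manip.calibration("wrist"),open("w13.pkl","wb"))
cv2.imwrite("pics/w13.png",manip.grab_frame("wrist")[:,:,::-1])
crop("pics/w13.png","pics/w13b.png",0,0,560,420,1.42)
E
```

```text
clock: 8.82
tcp_pos: [548.2, -184.5, 212.1]
orientation: [3.115, -0.055, 0.048]
contact_force: [-0.6, 1.1, -0.1]
grip_width: 42.6
clock: 8.98
tcp_pos: [548.0, -184.8, 211.9]
orientation: [3.116, -0.057, 0.047]
contact_force: [0.8, 0.1, 0.2]
grip_width: 42.6
t 8.98 tcp [ 548.  -184.8  211.9] F [0.8 0.1 0.2] w 42.6 shift [ 0.007  -0.0479  0.11  ] yaw -0.012 z [ 0.03  -0.025 -0.999]
```

View pics/w13b.png

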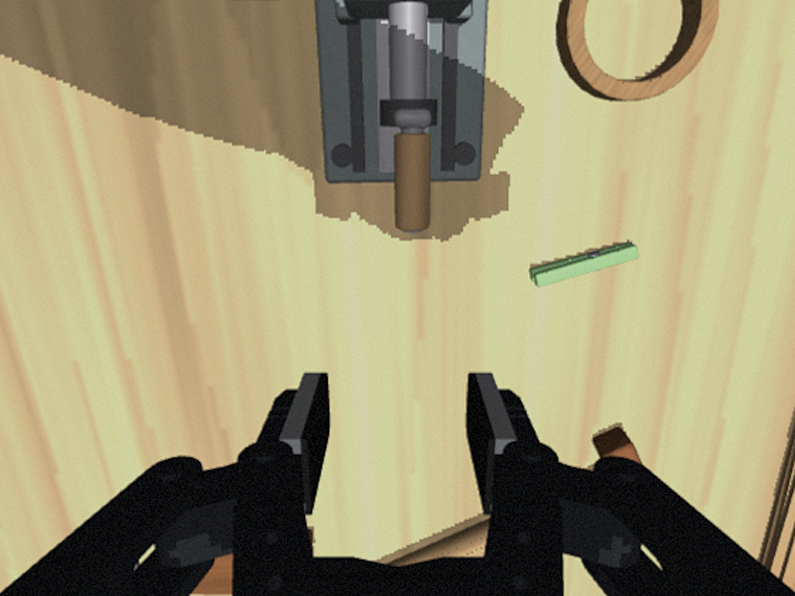

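The sleeve runs from (412,134) to (412,230) in the enlarged view, with clear space around it.

```bash
python3 - <<'E'
from h import *
import pickle
c=pickle.load(open("w13.pkl","rb"))
for u,v in [(412,134),(412,230),(396,180),(430,180)]: print(np.round(onz(c,u/1.42,v/1.42,120),1))
to(560.5,-140,101)
E
```

```text
[ 560.7 -112.4  120. ]
[ 559.6 -154.9  120. ]
[ 553.  -131.8  120. ]
[ 568.3 -132.4  120. ]
t 9.03 tcp [ 547.9 -184.   212. ] F [0.3 1.  0.1] w 42.5 shift [ 0.0076 -0.0471  0.1102] yaw -0.011 z [ 0.03  -0.025 -0.999]
```

```bash
python3 -m pendant '[{"x":0.008,"y":-0.03,"z":0,"yaw":-0.01,"grip":0},{"x":0.008,"y":-0.051,"z":0.02,"yaw":-0.01,"grip":0},{"x":0.008,"y":-0.051,"z":0.06,"yaw":-0.01,"grip":0},{"x":0.008,"y":-0.051,"z":0.09,"yaw":-0.01,"grip":0},{"x":0.008,"y":-0.051,"z":0.11,"yaw":-0.01,"grip":0},{"x":0.008,"y":-0.051,"z":0.11,"yaw":-0.01,"grip":0},{"x":0.008,"y":-0.051,"z":0.11,"yaw":-0.01,"grip":0}]'
python3 - <<'E'
from h import *
to(560.5,-136,101); snap("s14")
crop("pics/s14.png","pics/s14c.png",200,140,380,260,4)
cv2.imwrite("pics/w14.png",manip.grab_frame("wrist")[:,:,::-1])
E
```

```text
clock: 9.62
tcp_pos: [560.6, -134.7, 101.2]
orientation: [3.117, -0.037, 0.045]
contact_force: [-0.6, -0.1, 1.1]
grip_width: 42.5
t 9.62 tcp [ 560.6 -134.7  101.2] F [-0.6 -0.1  1.1] w 42.5 shift [-0.      0.0013  0.0003] yaw 0.001 z [ 0.029 -0.025 -0.999]
s14 hoop rim [ 1.82 -0.62] carriage [ 3.33 -1.28]
```

View pics/w14.png

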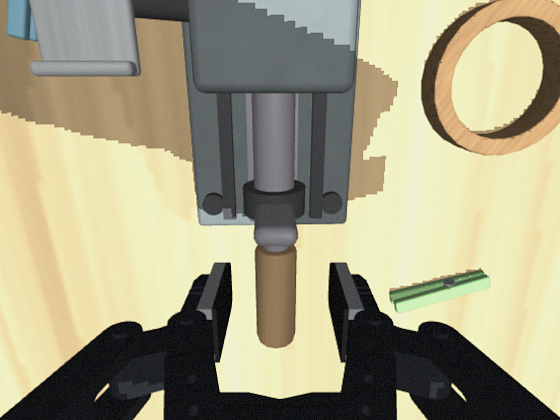

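View pics/s14c.png

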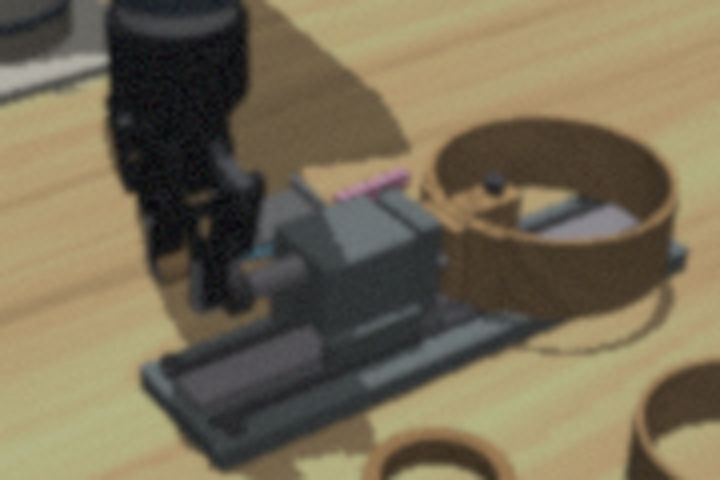

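The sleeve at column 276 sits between the pads (225–335). I'll close on it.

```bash
python3 -m pendant '[{"x":0,"y":0,"z":0,"yaw":0,"grip":1},{"x":0,"y":0,"z":0,"yaw":0,"grip":1},{"x":0,"y":0,"z":0,"yaw":0,"grip":1},{"x":0,"y":0,"z":0,"yaw":0,"grip":1},{"x":0,"y":0,"z":0,"yaw":0,"grip":1}]' 40
python3 -c "
from h import *
to(560.5,-136,101)"
```

```text
clock: 10.13
tcp_pos: [561.7, -135.9, 104.4]
orientation: [3.115, -0.039, 0.053]
contact_force: [-3.2, 1.3, 7.0]
grip_width: 14.3
t 10.13 tcp [ 561.7 -135.9  104.4] F [-3.2  1.3  7. ] w 14.3 shift [-0.0013  0.      0.0034] yaw -0.0 z [ 0.033 -0.027 -0.999]
```

```bash
cat >> h.py <<'E'
def arc(t0,ths,ctr=None):
    # shift from current pose to angles ths; current angle t0
    s=manip.sense();M=R.from_rotvec(s["orientation"]).as_matrix()
    for t in ths:
        d=32*(np.sin(t)-np.sin(t0))*VX+np.array([0,0,32*(np.cos(t)-np.cos(t0))])+3.183*(t-t0)*VY
        print(round(t,2),np.round(M.T@d/1000,4))
E
python3 - <<'E'
from h import *
arc(0,[.1,.2,.3,.4,.5,.6,.7])
E
```

```text
0.1 [ 0.0032 -0.0003  0.0003]
0.2 [ 0.0063 -0.0007  0.0008]
0.3 [ 0.0094 -0.001   0.0017]
0.4 [ 0.0124 -0.0013  0.0029]
0.5 [ 0.0152 -0.0017  0.0044]
0.6 [ 0.0179 -0.0021  0.0061]
0.7 [ 0.0203 -0.0024  0.0082]
```

```bash
python3 -m pendant '[{"x":0.003,"y":-0.0003,"z":0.0003,"yaw":0,"grip":1},{"x":0.006,"y":-0.0007,"z":0.0008,"yaw":0,"grip":1},{"x":0.0095,"y":-0.001,"z":0.0017,"yaw":0,"grip":1},{"x":0.0125,"y":-0.0013,"z":0.0029,"yaw":0,"grip":1},{"x":0.015,"y":-0.0017,"z":0.0044,"yaw":0,"grip":1},{"x":0.018,"y":-0.0021,"z":0.0061,"yaw":0,"grip":1},{"x":0.0205,"y":-0.0024,"z":0.0082,"yaw":0,"grip":1}]'
python3 - <<'E'
from h import *
to(560.5,-136,101); snap("s15")
crop("pics/s15.png","pics/s15c.png",200,140,380,260,4)
E
```

```text
clock: 10.72
tcp_pos: [580.8, -134.1, 97.0]
orientation: [3.115, -0.039, 0.048]
contact_force: [-9.9, 1.1, 2.8]
grip_width: 14.3
t 10.72 tcp [ 580.8 -134.1   97. ] F [-9.9  1.1  2.8] w 14.3 shift [-0.0201  0.0025 -0.0045] yaw -0.001 z [ 0.03  -0.027 -0.999]
s15 hoop rim [ 1.88 -0.58] carriage [ 3.59 -1.2 ]
```

View pics/s15c.png

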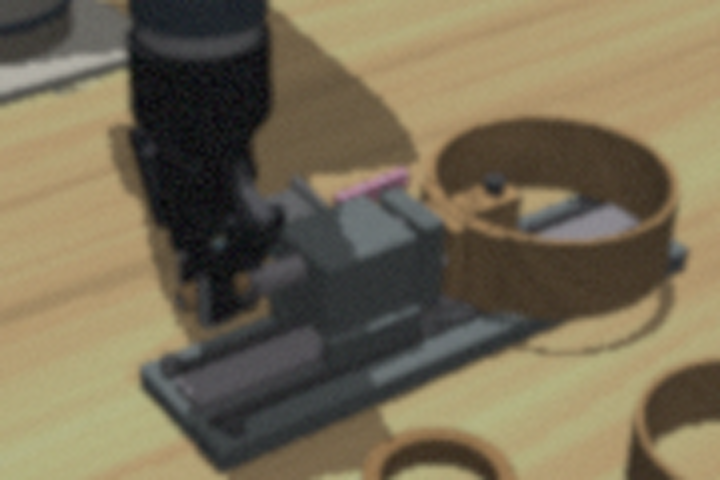

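```bash
python3 - <<'E'
from h import *
arc(.66,[.75,.85,.95,1.05,1.15,1.25,1.35,1.45])
E
```

```text
0.75 [ 0.0021 -0.0003  0.0019]
0.85 [ 0.0043 -0.0007  0.0043]
0.95 [ 0.0062 -0.0011  0.0068]
1.05 [ 0.0078 -0.0015  0.0096]
1.15 [ 0.0092 -0.0019  0.0125]
1.25 [ 0.0103 -0.0023  0.0155]
1.35 [ 0.011  -0.0027  0.0186]
1.45 [ 0.0115 -0.0031  0.0217]
```

```bash
python3 -m pendant '[{"x":0.0025,"y":-0.0003,"z":0.002,"yaw":0,"grip":1},{"x":0.0045,"y":-0.0007,"z":0.0045,"yaw":0,"grip":1},{"x":0.0065,"y":-0.0011,"z":0.007,"yaw":0,"grip":1},{"x":0.008,"y":-0.0015,"z":0.0095,"yaw":0,"grip":1},{"x":0.0095,"y":-0.0019,"z":0.0125,"yaw":0,"grip":1},{"x":0.0105,"y":-0.0023,"z":0.0155,"yaw":0,"grip":1},{"x":0.011,"y":-0.0027,"z":0.0185,"yaw":0,"grip":1},{"x":0.0115,"y":-0.0031,"z":0.0215,"yaw":0,"grip":1}]'
python3 - <<'E'
from h import *
to(560.5,-136,101); snap("s16")
arc(1.4,[1.5,1.6,1.7])
E
```

```text
clock: 11.43
tcp_pos: [591.9, -131.9, 76.4]
orientation: [3.114, -0.04, 0.045]
contact_force: [-11.1, 0.2, 9.7]
grip_width: 14.5
t 11.43 tcp [ 591.9 -131.9   76.4] F [-11.1   0.2   9.7] w 14.5 shift [-0.0306  0.0055 -0.0254] yaw -0.001 z [ 0.028 -0.027 -0.999]
s16 hoop rim [ 1.94 -0.57] carriage [ 6.12 -2.7 ]
1.5 [ 0.0003 -0.0004  0.0032]
1.6 [ 0.0003 -0.0008  0.0064]
1.7 [-0.0001 -0.0012  0.0095]
```

```bash
python3 -m pendant '[{"x":-0.0005,"y":-0.0004,"z":0.003,"yaw":0,"grip":1},{"x":-0.001,"y":-0.0006,"z":0.005,"yaw":0,"grip":1},{"x":-0.001,"y":-0.0008,"z":0.0065,"yaw":0,"grip":1}]'
python3 - <<'E'
from h import *
to(560.5,-136,101); snap("s17")
E
```

```text
clock: 11.73
tcp_pos: [591.8, -131.6, 71.3]
orientation: [3.113, -0.04, 0.049]
contact_force: [-3.4, 0.0, 10.9]
grip_width: 14.6
t 11.73 tcp [ 591.8 -131.6   71.3] F [-3.4  0.  10.9] w 14.6 shift [-0.0303  0.006  -0.0305] yaw -0.001 z [ 0.031 -0.028 -0.999]
s17 hoop rim [ 1.84 -0.49] carriage [ 5.11 -2.64]
```

Force at the handle is about 10.9 N tangential, which puts clamping at about 44 N, at a screw angle of about 1.6 rad. I'll relax the push and hold to check.

```bash
python3 -m pendant '[{"x":0,"y":0,"z":0,"yaw":0,"grip":1},{"x":0,"y":0,"z":0,"yaw":0,"grip":1},{"x":0,"y":0,"z":0,"yaw":0,"grip":1}]'
python3 -m pendant '[{"x":-0.0003,"y":0,"z":-0.0005,"yaw":0,"grip":1},{"x":-0.0003,"y":0,"z":-0.0005,"yaw":0,"grip":1}]'
python3 - <<'E'
from h import *
to(560.5,-136,101)
cv2.imwrite("pics/w18.png",manip.grab_frame("wrist")[:,:,::-1])
E
```

```text
clock: 12.03
tcp_pos: [591.9, -131.6, 71.8]
orientation: [3.113, -0.04, 0.05]
contact_force: [-3.3, 1.3, 6.2]
grip_width: 14.3
clock: 12.2
tcp_pos: [591.8, -131.7, 72.5]
orientation: [3.113, -0.04, 0.051]
contact_force: [-0.7, 0.8, 1.6]
grip_width: 14.2
t 12.2 tcp [ 591.8 -131.7   72.5] F [-0.7  0.8  1.6] w 14.2 shift [-0.0302  0.0059 -0.0293] yaw -0.001 z [ 0.032 -0.028 -0.999]
```

View pics/w18.png

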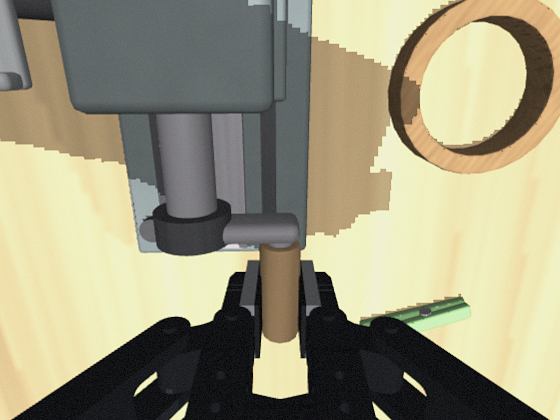

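The crank arm is horizontal (hub at (190,225), sleeve at (280,290)), so the screw is at about 1.57 rad and the load on the tool is nearly zero. I'll open and retreat upwards.

```bash
python3 -m pendant '[{"x":0,"y":0,"z":0,"yaw":0,"grip":0},{"x":0,"y":0,"z":0,"yaw":0,"grip":0},{"x":0,"y":0,"z":0,"yaw":0,"grip":0},{"x":0,"y":0,"z":-0.005,"yaw":0,"grip":0},{"x":0,"y":0.003,"z":-0.025,"yaw":0,"grip":0},{"x":0,"y":0.006,"z":-0.06,"yaw":0,"grip":0},{"x":0,"y":0.01,"z":-0.1,"yaw":0,"grip":0},{"x":0,"y":0.02,"z":-0.13,"yaw":0,"grip":0}]'
python3 - <<'E'
from h import *
to(560.5,-136,101); snap("s19")
crop("pics/s19.png","pics/s19c.png",200,140,380,260,4)
cv2.imwrite("pics/w19.png",manip.grab_frame("wrist")[:,:,::-1])
E
```

```text
clock: 12.92
tcp_pos: [587.1, -147.4, 206.2]
orientation: [3.113, -0.039, 0.053]
contact_force: [0.8, -0.8, 1.1]
grip_width: 42.6
t 12.92 tcp [ 587.1 -147.4  206.2] F [ 0.8 -0.8  1.1] w 42.6 shift [-0.0305 -0.0136  0.1039] yaw -0.0 z [ 0.034 -0.029 -0.999]
s19 hoop rim [ 1.96 -0.54] carriage [ 4.33 -1.53]
```

View pics/s19c.png

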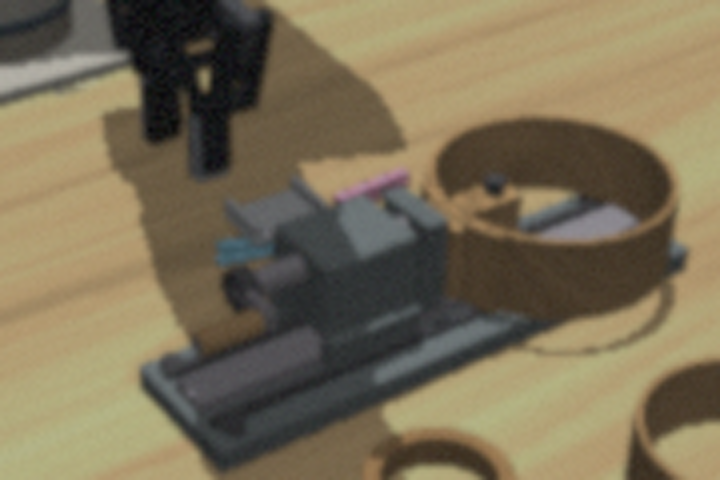

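View pics/w19.png

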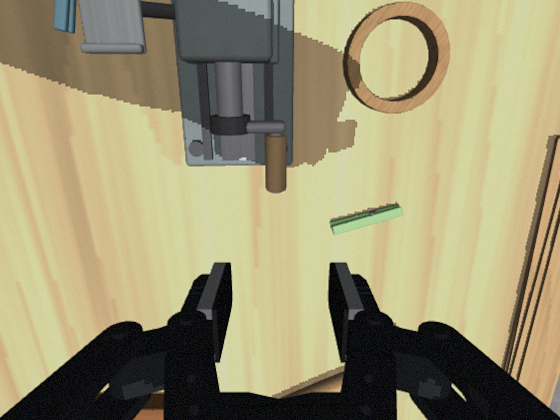

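```bash
python3 - <<'E'
from h import *
c=manip.calibration("wrist")
for z in (84,88,92): print(z,np.round(onz(c,276,163,z),1),np.round(onz(c,231,95,z+0),1))
to(560,-60,230)
E
python3 -m pendant '[{"x":-0.012,"y":-0.04,"z":-0.02,"yaw":0,"grip":0},{"x":-0.025,"y":-0.075,"z":-0.025,"yaw":0,"grip":0},{"x":-0.028,"y":-0.090,"z":-0.025,"yaw":0,"grip":0},{"x":-0.028,"y":-0.090,"z":-0.025,"yaw":0,"grip":0},{"x":-0.028,"y":-0.090,"z":-0.025,"yaw":0,"grip":0}]'
python3 - <<'E'
from h import *
import pickle
pickle.dump(manip.calibration("wrist"),open("w20.pkl","wb"))
cv2.imwrite("pics/w20.png",manip.grab_frame("wrist")[:,:,::-1])
crop("pics/w20.png","pics/w20b.png",180,0,460,210,2.85)
E
```

```text
84 [ 592.7 -128.6   84. ] [562.7 -78.8  84. ]
88 [ 592.6 -127.6   88. ] [563.  -78.6  88. ]
92 [ 592.5 -126.6   92. ] [563.4 -78.3  92. ]
t 13.02 tcp [ 589.  -149.6  209.1] F [ 1.  -0.4  0.7] w 42.8 shift [-0.0304 -0.0881 -0.0249] yaw -0.002 z [ 0.041 -0.032 -0.999]
clock: 13.43
tcp_pos: [562.3, -57.2, 230.4]
orientation: [3.109, -0.038, 0.065]
contact_force: [0.5, 0.4, 0.2]
grip_width: 42.5
```

View pics/w20b.png

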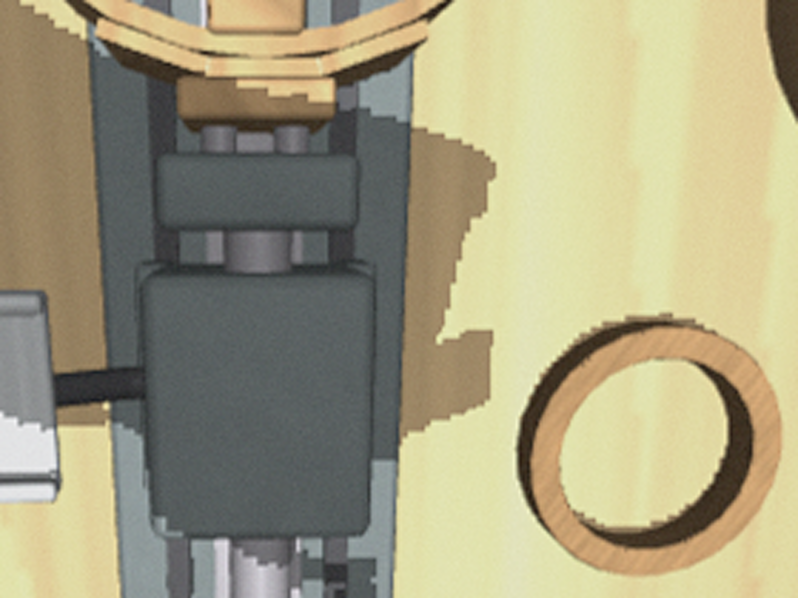

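```bash
python3 - <<'E'
from h import *
import pickle
c=pickle.load(open("w20.pkl","rb"))
q=lambda u,v,z:np.round(onz(c,180+u/2.85,v/2.85,z),1)
print("now plate front",q(256,79,87.5),"plate back",q(256,117,87.5),"jaw front z95/104",q(256,154,95),q(256,154,104),"jaw rear",q(256,215,104), "car front",q(256,272,104))
# w3 : build wrist extrinsics for w3 from rigid hand-eye (use current)
s=manip.sense();M=R.from_rotvec(s["orientation"]).as_matrix();T=np.eye(4);T[:3,:3]=M;T[:3,3]=s["tcp_pos"]
X=np.linalg.inv(T)@np.array(manip.calibration("wrist")["extrinsics"])
T3=np.eye(4);T3[:3,:3]=R.from_rotvec([3.14,-.043,0]).as_matrix();T3[:3,3]=[481.5,-94.5,101.1]
c3={"intrinsics":c["intrinsics"],"extrinsics":T3@X}
q=lambda u,v,z:np.round(onz(c3,u,v,z),1)
print("before plate front",q(452,88,87.5),"plate back",q(452,111,87.5),"jaw front",q(458,135,95),q(458,135,104),"jaw rear",q(458,185,104),"car front",q(458,208,104))
E
python3 - <<'E'
from h import *
crop("pics/w3.png","pics/w3c.png",350,70,550,220,4)
E
```

```text
now plate front [564.9  57.2  87.5] plate back [564.6  48.6  87.5] jaw front z95/104 [564.2  39.7  95. ] [564.   39.3 104. ] jaw rear [563.5  25.6 104. ] car front [563.1  12.4 104. ]
before plate front [555.4 -17.2  87.5] plate back [556.5 -26.4  87.5] jaw front [556.7 -35.4  95. ] [552.3 -34.  104. ] jaw rear [554.9 -54.  104. ] car front [556.1 -63.8 104. ]
```

View pics/w3c.png

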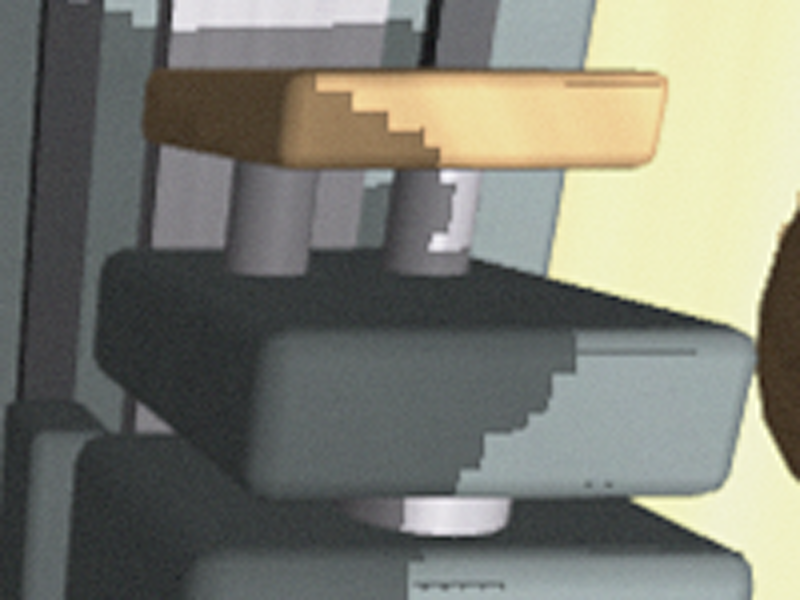

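```bash
python3 - <<'E'
from h import *
to(560,-60,230); snap("s21"); print(manip.sign_off())
E
```

```text
t 13.48 tcp [562.5 -58.  230.1] F [-0.3 -0.3  0.6] w 43.0 shift [-0.0024  0.002   0.0001] yaw -0.001 z [ 0.041 -0.032 -0.999]
s21 hoop rim [ 1.95 -0.57] carriage [ 4.78 -2.18]
the job is handed in; nothing more can be done
None
```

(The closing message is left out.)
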